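# Feel for the plugged socket and seat the locating pin

## Task

Take the steel locating pin out of its wooden holder and fit it into the socket of the aluminium bench fixture, pressed fully home so that its collar sits flat on the recessed grey plate, then let go of it. The socket is somewhere near the middle of that plate but cannot be seen: it is closed by a flush grey plug that gives way only when the pin pushes on it squarely, so feel for it by sliding the pin's nose over the plate in a widening spiral under light pressure. Do not press hard on the fixture, and leave the things round about where they are.

Things in the scene. Friction and masses are not known exactly. Their poses are not given: they have to be found in the camera images.
- pin: Round steel locating pin, 63 mm long, about 0.12 kg, at the start upright in the holder, nose down. Origin: centre of the nose's end face; z runs up the pin. Shank 12 mm diameter from 0 to 24 mm, its first 2.5 mm tapering to a flat nose 8.4 mm wide; collar 26 mm diameter from 24 to 29 mm; plain round grip head 20 mm diameter from 29 to 63 mm, to be held from above at any yaw.
- pin_collar (a point): Centre of the underside of the pin's collar, on the pin's axis 24 mm above its nose. With the pin fully home this is level with the grey plate.
- holder: Pale wooden block, 56 x 56 x 32 mm high, fixed to the bench, with one round hole 16 mm wide and 28 mm deep in the middle of its top. Origin: centre of its underside, z up. At the start the pin stands in it with its collar on the block's top (pin origin 8 mm above the block's origin).
- fixture: Square aluminium frame, 116 x 116 x 40 mm high, fixed to the bench, dark screw heads 3 mm high in its corners, a square opening 66 x 66 mm in its middle floored by a flat, rigid grey plate 6 mm below the frame's top. Origin: centre of the underside, z up, x and y along its sides. Contact force of pin or robot on it must never pass 40 N, knocks included: touch at under 10 mm/s; 8 to 12 N is enough.
- plate_middle (a point): Point on the grey plate's face at the frame's centre, 34 mm above the fixture's origin. The hidden socket, a vertical blind hole 14 mm wide and 28 mm deep, has its centre up to 7 mm from here along the fixture's x and, independently, up to 7 mm along its y; a new place each time, fixed during the work.
- frame_top (a point): Centre of the opening, level with the frame's top. The plug that hides the socket is 4 mm thick, flush with the plate and of the same grey; it slides straight down under a push of some 5 N, once the pin's nose is inside the hole's rim, and stays where it is pushed; the pin's own weight does not drive it home. Fully home, the pin's origin is 10 mm above the fixture's origin.
- tape_red: Bystander: roll of red tape, 60 mm across, 18 mm high, lying flat, loose. Origin: centre of the underside.
- glue_bottle: Bystander: upright white glue bottle with red cap, 43 mm across, 112 mm high, loose. Origin: centre of the underside.
- flux_tin: Bystander: flat round tin, 47 mm across, 20 mm high, loose. Origin: centre of the underside.
There are look-alikes about, which are no part of the job. Several things have the shape of the pin; the one meant has the colours described above.

How it is judged:
By the outcome, as a careful person would: the job done as asked, in the order asked, and still so for the second after the job is handed in, with the robot touching nothing.
It also fails if it takes over 72 s, if anything falls off the work surface, if the arm or the gripper's body presses on something with over 40 N, if the wrist force passes 120 N, or if a joint passes its speed limit or range.

## Robot

A 7-joint arm with a two-finger parallel gripper is mounted at the origin on a cart in front of the work surface, level with it; the furniture and walls round the work are solid. World frame = base frame: x ahead of the robot, y to its left, z up, the work surface at z = 0. Lengths are in m, angles in rad, forces in N, time in s.
With the tool pointing down it reaches from about 0.425 to 0.925 m from the base axis. Payload 6.8 kg.
Tool frame: the origin (TCP) lies midway between the tips of the shut fingers; the grasp point (between the pads) lies 19 mm behind it; z points along the fingers, y is the line along which they close (so a half turn about z gives the same grasp; the last joint's range is limited). The gripper opens to 85 mm and grips with 20 to 120 N. Pads are 22 mm wide; open, the fingers measure 114 mm over their backs; the gripper's body (76 mm by 85 mm) begins 54 mm behind the grasp point. The pads swing forward as they close: fully open they stand 13 mm farther back than shut.
Start: joints at [1.122, 0.477, 0.022, 1.555, -0.011, 1.109, -0.083], TCP at [0.226, -0.636, 0.231] pointing down, gripper open.
Joint ranges: [-2.96, 2.96], [-0.34, 2.1], [-1.41, 1.46], [0.24, 2.44], [-1.37, 4.51], [0.17, 1.92], [-2.96, 2.96]. Speed limits (rad/s): [2.39, 2.39, 3.14, 3.14, 3.14, 3.14, 3.14].

## Interface

Orientations are given as a unit quaternion [w, x, y, z].
In Python, from station import * gives the robot as it stands.
- The arm moves only by the shell command python3 -m creep 'ROWS' [FORCE]. ROWS is JSON, a list of rows, each a list of 7 numbers: the gripper command: -1 is shut, 1 is fully open, values between are in proportion, then the shift along the world's x, y, z in mm, then the turn, a rotation vector about the world's x, y, z in rad. A call has 1 to 5 rows; each row shifts and turns the commanded pose from where the row before left it; what a row does not reach is not made up. A row lasts 1/8 s, in which the tool goes at most 62.5 mm and 10.7 degrees, less where a joint would pass 70% of its speed; a pose out of reach is approached as far as the arm can. A call is refused whole if a number of a shift passes 62.5 or a number of a turn 0.188, either way. A call with a gripper value outside its range is refused whole. The fingers move at their own pace and stop on an object; FORCE is the grip in N (left out, the last holds). Time passes only in rows, so rows that do not move let the fingers close. It gives the time, the measured TCP pose, the force, the opening and the grip force at its end, in the units of the state.
- get_obs(): the state, without advancing time (a new reading comes with each control period).
- read_camera(name): name is "side" or "top"; returns (picture, depth): 384x512x3 uint8, red, green, blue; 384x512 float32, m along the optical axis (not along the pixel's ray), 0 where there is no reading.
- camera_params(name): a dict with "intrinsics" (3x3 intrinsics, pixels), "cam_to_world" (4x4, takes a point from camera to world coordinates). Camera axes: x right, y up, looking along -z (the intrinsics and any distortion apply to the point x, -y, -z); pixel columns grow to the right and rows downward; lengths in m; the calibration is good to about 2 mm. A picture is of the moment at which its call begins. camera_params takes no time and is no camera call.
- hand_in(): hands the job in; it is judged then, once.
The state is a dict: "t": time; "q": joint angles; "joint_vel": joint speeds; "joint_torque": joint torques, N m; "eef_pos": TCP position; "tool_rot": TCP orientation; "contact_force": force on the tool from outside, world axes, zero at the start; "torque": the same for the moment, N m; "gripper_width": opening from 0.0 (shut) to 1.0 (fully open); "grasp_force": force on a finger pad.
Only numpy, scipy, OpenCV 4.12 (cv2) and the standard library are available. Lean on these libraries where they do the work, as an engineer would, in place of code of your own. Each camera call takes 0.05 s, during which the arm holds its last target. There are 200 camera calls.

## Working session

There is one attempt and no reset: what is moved stays moved. The work goes in short steps, Python scripts to look and compute and a shell command to move; the robot and the scene stay as the last step left them, time stands still between calls to the robot, and variables do not carry over. Pictures are saved under pics/ and viewed, at most 10 in all, crops included, and the job is handed in when it is done.

```bash
mkdir -p pics; python3 - <<'E'
from station import *
import cv2,numpy as np
for n in("top","side"):
    p,d=read_camera(n); np.savez(f"{n}0.npz",p=p,d=d); cv2.imwrite(f"pics/{n}0.png",cv2.resize(p[:,:,::-1],(768,576)))
    c=camera_params(n);print(n,c)
o=get_obs();print(o)
E
```

```text
top {'intrinsics': array([[408.36471375,   0.        , 248.41477156],
       [  0.        , 408.36471375, 183.88492759],
       [  0.        ,   0.        ,   1.        ]]), 'cam_to_world': array([[-0.00159499,  0.9867449 , -0.16227122,  0.37758444],
       [-0.99999661, -0.00190791, -0.00177258,  0.03530227],
       [-0.00205868,  0.16226784,  0.9867446 ,  1.04091909],
       [ 0.        ,  0.        ,  0.        ,  1.        ]])}
side {'intrinsics': array([[364.26252347,   0.        , 250.00397352],
       [  0.        , 364.26252347, 190.86243732],
       [  0.        ,   0.        ,   1.        ]]), 'cam_to_world': array([[-0.99878351,  0.02856639, -0.04019269,  0.50145174],
       [-0.04921263, -0.62871179,  0.77607964,  0.69239373],
       [-0.00309982,  0.77711354,  0.6293528 ,  0.60023097],
       [ 0.        ,  0.        ,  0.        ,  1.        ]])}
{'t': 0.1, 'q': array([ 1.12191732,  0.47774796,  0.02237502,  1.55634035, -0.01150581,
        1.10928175, -0.08310502]), 'joint_vel': array([-0.00028041, -0.00276476, -0.00080962, -0.00205561, -0.0007475 ,
        0.00028019,  0.00044183]), 'joint_torque': array([ 6.15522920e-03, -5.97752953e+01,  1.61458645e+00, -2.81951594e+01,
        1.28580123e-02,  4.95203145e-03,  3.02904743e-05]), 'eef_pos': array([ 0.22539738, -0.63569992,  0.23040826]), 'tool_rot': array([-7.98873694e-04,  9.85519835e-01,  1.69558176e-01, -2.03529720e-04]), 'contact_force': array([ 0.19914577,  0.32864436, -0.02361326]), 'torque': array([-0.03692718, -0.05334555,  0.01438922]), 'grasp_force': 0.0, 'gripper_width': 0.9988262736066188}
```

View pics/top0.png

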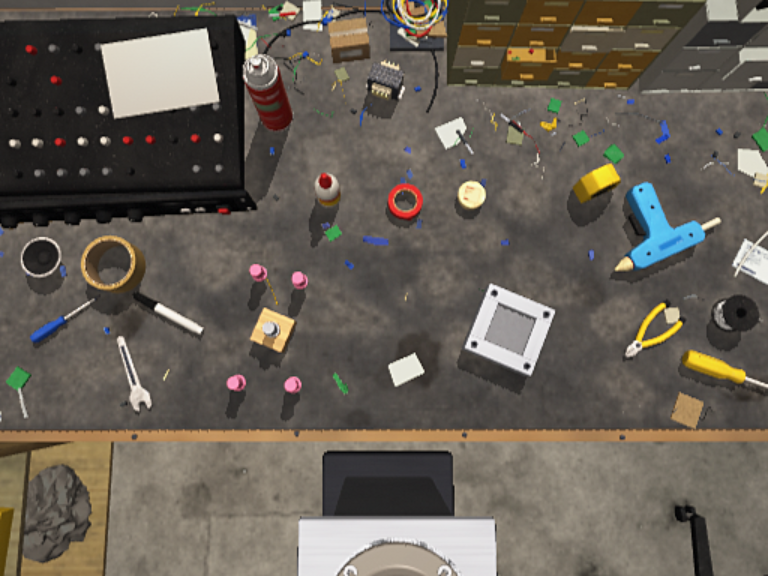

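View pics/side0.png

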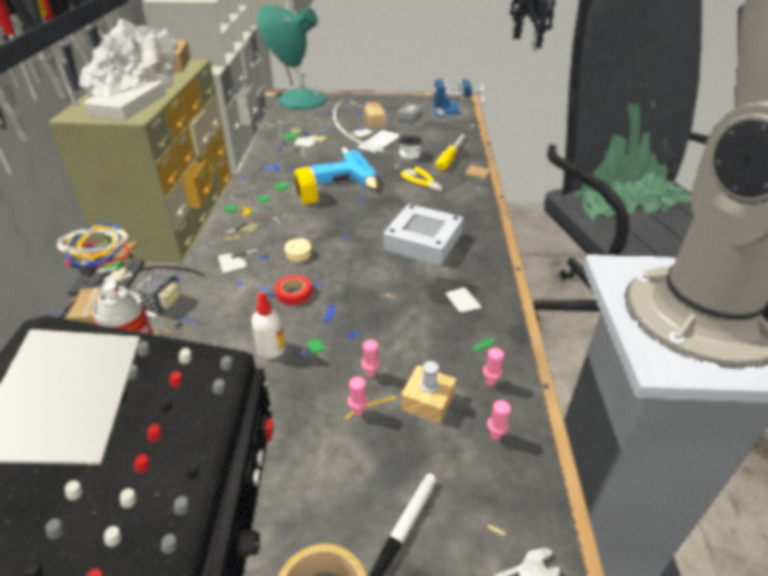

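The top view shows the pin at about (270,328) in its wooden block, with four pink look-alikes around it, and the fixture at (510,330). The glue bottle, tape and tin are well behind them. The side view agrees.

```bash
cat > h.py <<'E'
from station import *
import cv2,numpy as np
def cloud(n,p,d):
    c=camera_params(n);K=c["intrinsics"];T=c["cam_to_world"]
    v,u=np.mgrid[:384,:512]
    P=np.stack([(u-K[0,2])/K[0,0]*d,-(v-K[1,2])/K[1,1]*d,-d],-1)
    return P@T[:3,:3].T+T[:3,3]
def ray(n,uv,z):
    c=camera_params(n);K=c["intrinsics"];T=c["cam_to_world"]
    uv=np.atleast_2d(np.float64(uv)); r=np.c_[(uv[:,0]-K[0,2])/K[0,0],-(uv[:,1]-K[1,2])/K[1,1],-np.ones(len(uv))]@T[:3,:3].T
    return T[:3,3]+r*((z-T[2,3])/r[:,2])[:,None]
E
cat > m.py <<'E'
from h import *
for n,pin,fix in(("top",(180,219),(340,220)),("side",(286,255),(283,150))):
    f=np.load(n+"0.npz");p,d=f["p"],f["d"];W=cloud(n,p,d)
    hsv=cv2.cvtColor(p,cv2.COLOR_RGB2HSV)
    z=W[...,2]
    u0,v0=pin; s=np.zeros(z.shape,bool); s[v0-40:v0+40,u0-40:u0+40]=1
    m=s&(hsv[...,1]<60)&(hsv[...,2]>90)&(z>.05)
    print(n,"pin px",m.sum(),"zmax",np.percentile(z[m],[50,95]) if m.any() else 0)
    t=m&(z>.066)
    if t.any(): print(" head top",np.round(W[t].mean(0),4),(W[t].min(0)+W[t].max(0))/2)
    wd=(s&(hsv[...,0]>8)&(hsv[...,0]<28)&(hsv[...,1]>70)&(z>.028)&(z<.037))
    pts=W[wd][:,:2].astype(np.float32); print(" holder top",wd.sum(),cv2.minAreaRect(pts), np.median(z[wd]))
    pk=s&(hsv[...,0]>150)&(hsv[...,1]>80)&(z>.02)
    k,l,st,ce=cv2.connectedComponentsWithStats(pk.astype(np.uint8))
    for i in range(1,k):
        if st[i,4]>15: print(" pink",np.round(W[l==i].mean(0),3),np.round(W[l==i].max(0),3))
    u0,v0=fix; s[:]=0; s[v0-48:v0+48,u0-48:u0+48]=1
    fr=s&(z>.0375)&(z<.0425); pts=W[fr][:,:2].astype(np.float32)
    print(" frame",fr.sum(),cv2.minAreaRect(pts),np.median(z[fr]))
    # colour: silver outer contour
    g=(s&(hsv[...,2]>150)&(hsv[...,1]<50)).astype(np.uint8)
    cs,hi=cv2.findContours(g,cv2.RETR_CCOMP,cv2.CHAIN_APPROX_NONE)
    i=max(range(len(cs)),key=lambda i:cv2.contourArea(cs[i])); print(" outer",cv2.minAreaRect(np.float32(ray(n,cs[i][:,0],.04)[:,:2])))
    for j,c in enumerate(cs):
        if hi[0][j][3]==i and cv2.contourArea(c)>100: print(" inner",cv2.minAreaRect(np.float32(ray(n,c[:,0],.04)[:,:2])))
    pl=s&(z>.032)&(z<.0355); pl[:]=cv2.morphologyEx(pl.astype(np.uint8),cv2.MORPH_OPEN,np.ones((5,5)))
    if pl.any(): print(" plate",cv2.minAreaRect(W[pl][:,:2].astype(np.float32)))
E
python3 m.py
```

```text
top pin px 68 zmax [0.07184013 1.04091909]
 head top [0.4431 0.1773 0.2209] [0.42117897 0.12354234 0.55445121]
 holder top 410 ((0.45568811893463135, 0.2030472457408905), (0.05673355609178543, 0.05567650869488716), 67.2314453125) 0.03288509893180791
 pink [0.543 0.223 0.063] [0.557 0.238 1.041]
 pink [0.531 0.155 0.076] [0.546 0.171 1.041]
 pink [0.371 0.255 0.053] [0.38  0.268 0.068]
 pink [0.369 0.163 0.067] [0.378 0.175 1.041]
 frame 1163 ((0.4556238353252411, -0.18629321455955505), (0.11617164313793182, 0.11647771298885345), 66.83406829833984) 0.04054596270288546
 outer ((0.4551563858985901, -0.18647514283657074), (0.1152479276061058, 0.11647031456232071), 67.07622528076172)
 inner ((0.45526087284088135, -0.18711480498313904), (0.07056793570518494, 0.06964423507452011), 66.84138488769531)
side pin px 138 zmax [0.07114261 0.60023097]
 head top [0.4611 0.2748 0.1479] [0.47318942 0.4429865  0.33332261]
 holder top 481 ((0.45439913868904114, 0.20209285616874695), (0.05791075900197029, 0.05692829191684723), 67.32562255859375) 0.033171256202602195
 pink [0.531 0.178 0.063] [0.538 0.692 0.6  ]
 pink [0.374 0.168 0.034] [0.376 0.176 0.05 ]
 frame 497 ((0.4533405900001526, -0.18713365495204926), (0.1200462132692337, 0.11619839072227478), 66.6830825805664) 0.04133952147374331
 outer ((0.46248677372932434, -0.16821762919425964), (0.17226380109786987, 0.1252744197845459), 69.81902313232422)
```

Pin and holder are at (0.455, 0.2025). The fixture is at (0.455, -0.1865), with its sides at -23°. I'll close the fingers along world y, clear of the pink pins.

```bash
python3 -m creep '[[0.2,46,62,0,0,0,-0.068],[0.2,46,62,0,0,0,-0.068],[0.2,46,62,0,0,0,-0.068],[0.2,46,62,0,0,0,-0.068],[0.2,46,62,0,0,0,-0.068]]' 40
python3 -m creep '[[0.2,0,60,-10,0,0,0],[0.2,0,60,-10,0,0,0],[0.2,0,60,-10,0,0,0],[0.2,0,60,-10,0,0,0],[0.2,0,60,-10,0,0,0]]'
```

```text
t: 0.72
eef_pos: [0.4126, -0.3833, 0.2311]
tool_rot: [-0.0, 1.0, -0.001, -0.0]
contact_force: [1.2, 0.0, 0.5]
gripper_width: 0.599
grasp_force: 0.0
t: 1.35
eef_pos: [0.4114, -0.0834, 0.1811]
tool_rot: [0.0, 1.0, 0.0, 0.0]
contact_force: [1.3, 1.0, 0.7]
gripper_width: 0.601
grasp_force: 0.0
```

```bash
python3 -m creep '[[0.2,9,57,-12,0,0,0],[0.2,9,57,-12,0,0,0],[0.2,9,57,-12,0,0,0],[0.2,9,57,-12,0,0,0],[0.2,8,58,-13,0,0,0]]'
python3 -m creep '[[0.2,0,0,0,0,0,0],[0.2,0,0,0,0,0,0]]'
python3 - <<'E'
from h import *
p,d=read_camera("side");q,_=read_camera("top")
cv2.imwrite("pics/a.png",np.hstack([cv2.resize(p[190:350,200:360,::-1],(400,400)),cv2.resize(q[150:290,110:250,::-1],(400,400))]))
o=get_obs();print(o["eef_pos"],o["t"])
E
```

```text
t: 1.98
eef_pos: [0.456, 0.2023, 0.1198]
tool_rot: [0.0, 1.0, 0.0, 0.0]
contact_force: [1.0, -1.5, 0.9]
gripper_width: 0.599
grasp_force: 0.0
t: 2.22
eef_pos: [0.4553, 0.2002, 0.1199]
tool_rot: [0.001, 1.0, 0.001, -0.001]
contact_force: [-0.1, -0.4, -1.0]
gripper_width: 0.598
grasp_force: 0.0
[0.45581376 0.19905427 0.1202506 ] 2.325
```

View pics/a.png

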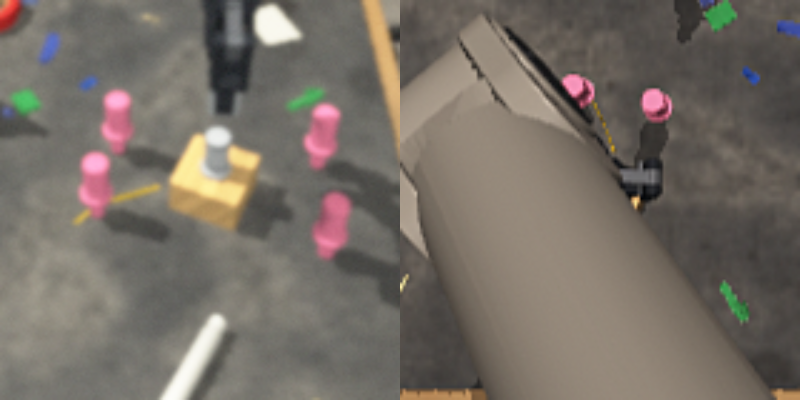

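The side crop shows the gripper above the pin head and clear of all four pink pins. I'll descend and grip.

```bash
python3 -m creep '[[0.2,0,1,-16,0,0,0],[0.2,0,1,-15,0,0,0],[0.2,0,1,-15,0,0,0],[0.2,0,0,-15,0,0,0],[0.2,0,0,-15,0,0,0]]'
python3 -m creep '[[0.2,0,0,0,0,0,0],[-1,0,0,0,0,0,0],[-1,0,0,0,0,0,0],[-1,0,0,0,0,0,0],[-1,0,0,0,0,0,0]]' 60
```

```text
t: 2.95
eef_pos: [0.4556, 0.2037, 0.0431]
tool_rot: [0.0, 1.0, 0.0, -0.0]
contact_force: [0.5, -0.3, 1.0]
gripper_width: 0.602
grasp_force: 0.0
t: 3.58
eef_pos: [0.4563, 0.204, 0.045]
tool_rot: [-0.0, 1.0, 0.0, 0.001]
contact_force: [-1.0, -0.3, 5.3]
gripper_width: 0.215
grasp_force: 58.5
```

```bash
python3 -m creep '[[-1,0,0,8,0,0,0],[-1,0,0,12,0,0,0],[-1,0,0,20,0,0,0],[-1,0,0,25,0,0,0],[-1,0,0,15,0,0,0]]' 80
python3 -m creep '[[-1,0,0,0,0,0,0],[-1,0,0,0,0,0,0]]'
python3 - <<'E'
from h import *
p,d=read_camera("side");np.savez("side1.npz",p=p,d=d)
cv2.imwrite("pics/b.png",cv2.resize(p[150:310,200:360,::-1],(560,560)))
E
```

```text
t: 4.2
eef_pos: [0.4563, 0.204, 0.126]
tool_rot: [-0.0, 1.0, 0.0, 0.001]
contact_force: [0.5, 0.6, -0.9]
gripper_width: 0.206
grasp_force: 78.1
t: 4.45
eef_pos: [0.4554, 0.2034, 0.1237]
tool_rot: [0.0, 1.0, 0.0, -0.0]
contact_force: [0.4, -0.0, -1.0]
gripper_width: 0.21
grasp_force: 78.1
```

View pics/b.png

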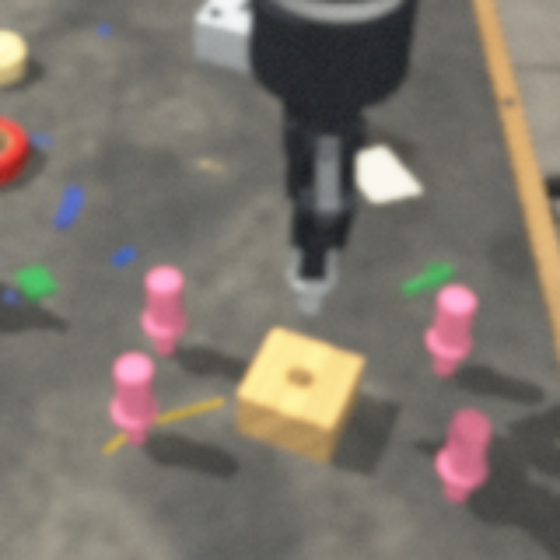

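The crop shows the pin held upright and lifted clear of the empty holder, with the pink pins undisturbed. Next I'll carry it over to the fixture.

```bash
python3 -m creep '[[-1,0,-30,0,0,0,0],[-1,0,-55,0,0,0,0],[-1,0,-60,0,0,0,0],[-1,0,-60,0,0,0,0],[-1,0,-60,0,0,0,0]]'
python3 -m creep '[[-1,0,-55,0,0,0,0],[-1,0,-40,0,0,0,0],[-1,0,-20,-5,0,0,0],[-1,0,-8,-5,0,0,0],[-1,0,0,-10,0,0,0]]'
python3 -m creep '[[-1,0,0,-10,0,0,0],[-1,0,0,-5,0,0,0],[-1,0,0,0,0,0,0],[-1,0,0,0,0,0,0]]'
python3 - <<'E'
from h import *
o=get_obs();print(o["eef_pos"],o["contact_force"])
p,d=read_camera("side");q,_=read_camera("top")
cv2.imwrite("pics/c.png",np.hstack([cv2.resize(p[90:190,230:330,::-1],(400,400)),cv2.resize(q[160:280,280:400,::-1],(400,400))]))
E
```

```text
t: 5.12
eef_pos: [0.4552, -0.063, 0.1236]
tool_rot: [-0.0, 1.0, 0.001, -0.001]
contact_force: [0.8, 0.1, -0.5]
gripper_width: 0.208
grasp_force: 78.3
t: 5.75
eef_pos: [0.4558, -0.1839, 0.1036]
tool_rot: [-0.0, 1.0, 0.0, -0.0]
contact_force: [0.5, 0.9, -1.6]
gripper_width: 0.207
grasp_force: 78.3
t: 6.25
eef_pos: [0.4561, -0.184, 0.0895]
tool_rot: [0.0, 1.0, 0.001, 0.0]
contact_force: [0.3, -0.6, -0.3]
gripper_width: 0.208
grasp_force: 78.3
[ 0.45608031 -0.18404392  0.08951569] [ 0.31686983 -0.56233266 -0.32486895]
```

View pics/c.png

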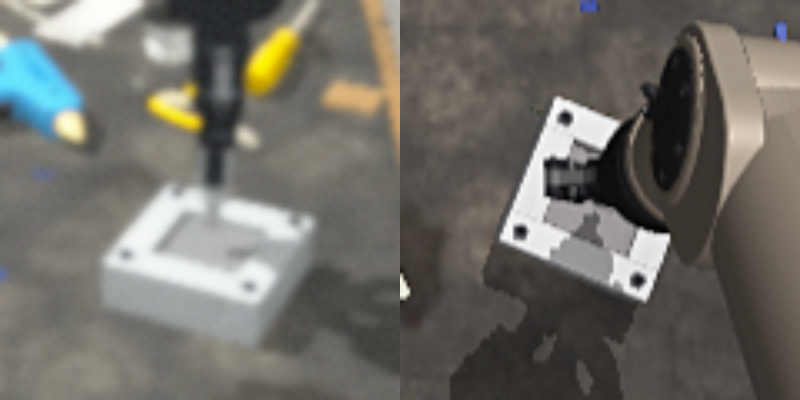

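The nose hangs over the plate near its middle. I'll come down slowly to touch.

```bash
python3 -m creep '[[-1,0,-1,-5,0,0,0],[-1,0,0,-4,0,0,0],[-1,0,0,-3,0,0,0],[-1,0,0,-1,0,0,0],[-1,0,0,-1,0,0,0]]'
python3 -m creep '[[-1,0,0,-1,0,0,0],[-1,0,0,-1,0,0,0]]'
```

```text
t: 6.98
eef_pos: [0.4559, -0.1852, 0.0752]
tool_rot: [-0.0, 1.0, 0.0, 0.0]
contact_force: [0.2, 0.1, -2.3]
gripper_width: 0.206
grasp_force: 78.3
t: 7.22
eef_pos: [0.4559, -0.1852, 0.0733]
tool_rot: [0.0, 1.0, 0.0, 0.0]
contact_force: [-0.4, 0.0, -0.5]
gripper_width: 0.209
grasp_force: 78.3
```

```bash
python3 -m creep '[[-1,0,0,-1,0,0,0],[-1,0,0,-1,0,0,0]]'
```

```text
t: 7.48
eef_pos: [0.4559, -0.1852, 0.0713]
tool_rot: [0.0, 1.0, 0.0, 0.0]
contact_force: [0.0, -0.1, -1.1]
gripper_width: 0.205
grasp_force: 78.3
```

```bash
python3 -m creep '[[-1,0,0,-0.8,0,0,0]]'; python3 -m creep '[[-1,0,0,-0.7,0,0,0]]'
```

```text
t: 7.6
eef_pos: [0.456, -0.1853, 0.0707]
tool_rot: [0.0, 1.0, 0.0, 0.0]
contact_force: [-1.3, 0.8, 3.5]
gripper_width: 0.21
grasp_force: 78.3
t: 7.72
eef_pos: [0.456, -0.1852, 0.0701]
tool_rot: [0.0, 1.0, 0.0, 0.0]
contact_force: [-1.4, 0.2, 3.4]
gripper_width: 0.204
grasp_force: 78.3
```

```bash
python3 -m creep '[[-1,0,0,-0.5,0,0,0]]'; python3 -m creep '[[-1,0,0,0,0,0,0]]'
```

```text
t: 7.85
eef_pos: [0.456, -0.1852, 0.0695]
tool_rot: [0.0, 1.0, 0.0, 0.0]
contact_force: [-0.8, 0.8, 5.3]
gripper_width: 0.204
grasp_force: 78.4
t: 7.98
eef_pos: [0.456, -0.1852, 0.0695]
tool_rot: [0.0, 1.0, 0.0, 0.0]
contact_force: [-0.6, 0.8, 4.2]
gripper_width: 0.208
grasp_force: 78.4
```

```bash
python3 -m creep '[[-1,0,0,-0.6,0,0,0]]'; python3 -m creep '[[-1,0,0,-0.6,0,0,0]]'; python3 -m creep '[[-1,0,0,0,0,0,0]]'
```

```text
t: 8.1
eef_pos: [0.4561, -0.1852, 0.069]
tool_rot: [0.0, 1.0, 0.0, 0.0]
contact_force: [-1.3, 1.6, 8.0]
gripper_width: 0.208
grasp_force: 78.4
t: 8.22
eef_pos: [0.4562, -0.1852, 0.0686]
tool_rot: [0.0, 1.0, 0.0, 0.0]
contact_force: [-1.9, 0.3, 11.6]
gripper_width: 0.208
grasp_force: 78.7
t: 8.35
eef_pos: [0.4562, -0.1852, 0.0686]
tool_rot: [0.0, 1.0, 0.0, 0.0]
contact_force: [-2.5, 1.4, 9.0]
gripper_width: 0.211
grasp_force: 78.7
```

Contact is confirmed at about 9 N, with a soft stiffness of about 5 N/mm. I'll run a square spiral along the fixture's axes at 3.5 mm pitch, in 1.75 mm rows.

```bash
python3 -m creep '[[-1,1.6,-0.7,0,0,0,0],[-1,1.6,-0.7,0,0,0,0],[-1,0.7,1.6,0,0,0,0],[-1,0.7,1.6,0,0,0,0]]'
```

```text
t: 8.85
eef_pos: [0.4583, -0.1838, 0.0676]
tool_rot: [0.0, 1.0, 0.0, -0.002]
contact_force: [-5.5, -2.0, 3.9]
gripper_width: 0.21
grasp_force: 78.4
```

z dropped by 1 mm, Fz fell and a lateral force appeared, so this is probably the rim. I'll probe downwards.

```bash
python3 -m creep '[[-1,0,0,-0.6,0,0,0],[-1,0,0,-0.5,0,0,0]]';  python3 -m creep '[[-1,0,0,0,0,0,0]]'
```

```text
t: 9.1
eef_pos: [0.4584, -0.1837, 0.0666]
tool_rot: [-0.0, 1.0, 0.0, -0.002]
contact_force: [-6.5, 0.2, 7.7]
gripper_width: 0.202
grasp_force: 78.5
t: 9.22
eef_pos: [0.4583, -0.1837, 0.0666]
tool_rot: [-0.0, 1.0, 0.0, -0.002]
contact_force: [-6.3, -0.6, 6.4]
gripper_width: 0.207
grasp_force: 78.5
```

```bash
python3 -m creep '[[-1,-1.4,0,0,0,0,0],[-1,0,0,-0.5,0,0,0],[-1,0,0,-0.5,0,0,0]]';  python3 -m creep '[[-1,0,0,-0.5,0,0,0],[-1,0,0,-0.5,0,0,0]]'
```

```text
t: 9.6
eef_pos: [0.4581, -0.1836, 0.066]
tool_rot: [0.0, 1.0, 0.0, -0.001]
contact_force: [-5.5, -1.1, 7.7]
gripper_width: 0.207
grasp_force: 78.5
t: 9.85
eef_pos: [0.4581, -0.1836, 0.065]
tool_rot: [0.0, 1.0, 0.0, -0.001]
contact_force: [-5.0, 0.3, 8.1]
gripper_width: 0.208
grasp_force: 78.5
```

The pin is descending at a steady 8 N, so it is in the socket. I'll ease the lateral force and carry on down.

```bash
python3 -m creep '[[-1,-1,0,-0.5,0,0,0],[-1,-0.5,0,-0.8,0,0,0],[-1,0,0,-0.8,0,0,0]]';  python3 -m creep '[[-1,0,0,-0.8,0,0,0],[-1,0,0,-0.8,0,0,0]]'
```

```text
t: 10.22
eef_pos: [0.4577, -0.1835, 0.0632]
tool_rot: [0.0, 1.0, 0.0, 0.0]
contact_force: [-3.7, -0.5, 7.9]
gripper_width: 0.208
grasp_force: 78.5
t: 10.48
eef_pos: [0.4576, -0.1835, 0.0616]
tool_rot: [0.0, 1.0, 0.0, 0.0]
contact_force: [-2.5, 0.7, 8.2]
gripper_width: 0.202
grasp_force: 78.5
```

```bash
python3 -m creep '[[-1,-0.6,0,-1,0,0,0],[-1,0,0,-1,0,0,0],[-1,0,0,-1,0,0,0],[-1,0,0,-1,0,0,0],[-1,0,0,-1,0,0,0]]'
```

```text
t: 11.1
eef_pos: [0.4574, -0.1835, 0.0567]
tool_rot: [0.0, 1.0, 0.0, 0.0]
contact_force: [-2.2, 0.2, 6.3]
gripper_width: 0.21
grasp_force: 78.6
```

```bash
python3 -m creep '[[-1,-0.3,0,-1,0,0,0],[-1,0,0,-1,0,0,0],[-1,0,0,-1,0,0,0],[-1,0,0,-1,0,0,0],[-1,0,0,-1,0,0,0]]'
```

```text
t: 11.72
eef_pos: [0.4574, -0.1835, 0.0517]
tool_rot: [0.0, 1.0, 0.0, 0.001]
contact_force: [-2.5, 1.1, 7.2]
gripper_width: 0.206
grasp_force: 78.6
```

```bash
python3 -m creep '[[-1,0,0,-1,0,0,0],[-1,0,0,-1,0,0,0],[-1,0,0,-1,0,0,0]]'; python3 -m creep '[[-1,0,0,-0.6,0,0,0]]'; python3 -m creep '[[-1,0,0,-0.6,0,0,0]]'
```

```text
t: 12.1
eef_pos: [0.4574, -0.1835, 0.0487]
tool_rot: [0.0, 1.0, 0.0, 0.001]
contact_force: [-3.3, -0.5, 6.8]
gripper_width: 0.208
grasp_force: 78.6
t: 12.22
eef_pos: [0.4573, -0.1835, 0.0481]
tool_rot: [0.0, 1.0, 0.0, 0.001]
contact_force: [-2.4, 0.4, 6.9]
gripper_width: 0.205
grasp_force: 78.6
t: 12.35
eef_pos: [0.4573, -0.1835, 0.0475]
tool_rot: [0.0, 1.0, 0.0, 0.001]
contact_force: [-2.6, 0.4, 6.7]
gripper_width: 0.206
grasp_force: 78.6
```

```bash
for i in 1; do python3 -m creep '[[-1,0,0,-0.6,0,0,0]]'; python3 -m creep '[[-1,0,0,-0.6,0,0,0]]'; python3 -m creep '[[-1,0,0,-0.6,0,0,0]]'; done
```

```text
t: 12.48
eef_pos: [0.4573, -0.1835, 0.047]
tool_rot: [0.0, 1.0, 0.0, 0.001]
contact_force: [-4.0, 0.2, 14.9]
gripper_width: 0.205
grasp_force: 79.2
t: 12.6
eef_pos: [0.4574, -0.1835, 0.047]
tool_rot: [0.0, 1.0, 0.0, 0.001]
contact_force: [-6.3, 1.8, 22.2]
gripper_width: 0.209
grasp_force: 80.0
t: 12.72
eef_pos: [0.4574, -0.1835, 0.0469]
tool_rot: [0.0, 1.0, 0.0, 0.001]
contact_force: [-8.0, 1.4, 29.0]
gripper_width: 0.204
grasp_force: 81.0
```

The pin has hit a hard stop at the expected depth (TCP z 0.047). I'll back the load off and let go.

```bash
python3 -m creep '[[-1,-0.5,0,-0,0,0,0],[-1,-0.3,0,1.2,0,0,0],[-1,0,0,0.4,0,0,0]]' 30; python3 -m creep '[[0,0,0,0,0,0,0],[0,0,0,0,0,0,0],[0,0,0,0,0,0,0],[0,0,0,0,0,0,0]]'
```

```text
t: 13.1
eef_pos: [0.4569, -0.1834, 0.0471]
tool_rot: [0.0, 1.0, 0.001, 0.001]
contact_force: [0.9, 0.6, 0.7]
gripper_width: 0.209
grasp_force: 78.3
t: 13.6
eef_pos: [0.4558, -0.1834, 0.0468]
tool_rot: [-0.0, 1.0, 0.0, -0.0]
contact_force: [0.3, 0.8, -0.4]
gripper_width: 0.5
grasp_force: 0.0
```

```bash
python3 -m creep '[[0,0,0,6,0,0,0],[0,0,0,10,0,0,0],[0,0,0,30,0,0,0],[0,0,0,40,0,0,0],[0,0,0,50,0,0,0]]'; python3 -m creep '[[0,0,-60,10,0,0,0],[0,0,-60,0,0,0,0],[0,0,-60,0,0,0,0],[0,0,-60,0,0,0,0],[0,0,-60,0,0,0,0]]';python3 -m creep '[[0,0,0,0,0,0,0],[0,0,0,0,0,0,0]]'
python3 - <<'E'
from h import *
p,d=read_camera("side");q,e=read_camera("top")
cv2.imwrite("pics/d.png",np.hstack([cv2.resize(p[90:190,230:330,::-1],(400,400)),cv2.resize(q[160:280,280:400,::-1],(400,400))]))
for n,a,b,s in(("side",p,d,np.s_[90:190,230:330]),("top",q,e,np.s_[160:280,280:400])):
    W=cloud(n,a,b)[s]; r=np.hypot(W[...,0]-.457,W[...,1]+.184)
    for lo,hi in((.025,.04),(.055,.2)):
        m=(W[...,2]>lo)&(W[...,2]<hi)&(r<.03);print(n,lo,m.sum(),np.median(W[m],0).round(4) if m.any() else 0, W[m][:,2].max() if m.any() else 0)
    m=(W[...,2]>.066)&(W[...,2]<.08)&(r<.03);print(" top pts",m.sum(),np.median(W[m],0) if m.any() else 0)
E
```

```text
t: 14.22
eef_pos: [0.4552, -0.1832, 0.1844]
tool_rot: [-0.0, 1.0, 0.0, -0.0]
contact_force: [-0.1, -0.8, -0.3]
gripper_width: 0.502
grasp_force: 0.0
t: 14.85
eef_pos: [0.4558, -0.4853, 0.194]
tool_rot: [0.0, 1.0, 0.001, 0.001]
contact_force: [0.7, 0.6, 0.7]
gripper_width: 0.502
grasp_force: 0.0
t: 15.1
eef_pos: [0.4559, -0.4827, 0.1931]
tool_rot: [-0.0, 1.0, 0.0, 0.0]
contact_force: [0.8, 0.9, -0.6]
gripper_width: 0.5
grasp_force: 0.0
side 0.025 127 [ 0.4613 -0.1812  0.0362] 0.03999239195321802
side 0.055 63 [ 0.4546 -0.1788  0.0702] 0.07612660896044188
 top pts 40 [ 0.45469179 -0.18018249  0.07356348]
top 0.025 370 [ 0.4552 -0.1818  0.0353] 0.03993715022065225
top 0.055 64 [ 0.4561 -0.1817  0.0736] 0.0775666506824435
 top pts 60 [ 0.45670884 -0.18199499  0.07366205]
```

View pics/d.png

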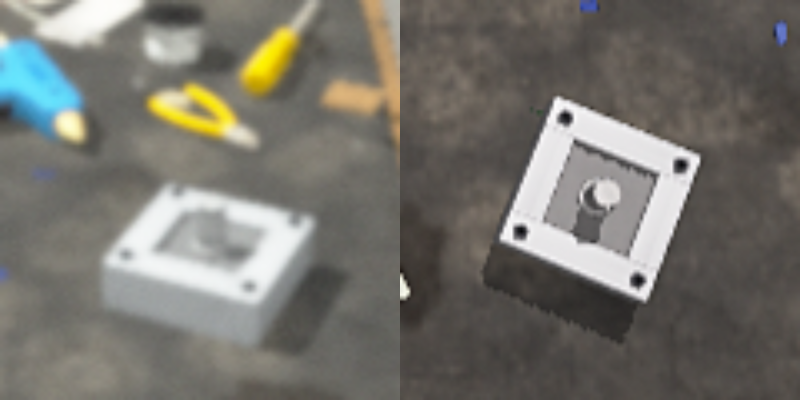

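The pin stands upright in the plate at about (605,193) in the top crop. Its head top measures 0.0736 against 0.073 expected, within the camera's 0.6 mm bias, so it is fully home.

```bash
python3 -c "from station import *;print(hand_in())"
```

```text
the job is handed in; nothing more can be done
None
```

The steel pin is in the fixture's socket, pressed fully home and released with the arm clear of it; the highest contact force I read was 29 N, and the job was handed in at about 15 s.

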